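Hold the bag clip open over the recipe card

ROBOT

A 6-joint arm with a two-finger parallel gripper is mounted at the origin on a cart in front of the work surface, level with it; the furniture and walls round the work are solid. World frame = base frame: x ahead of the robot, y to its left, z up, the work surface at z = 0. Lengths are in mm, angles in rad, forces in N, time in s.
With the tool pointing down it reaches from about 350 to 850 mm from the base axis. Payload 8.1 kg.
Tool frame: the origin (TCP) lies midway between the tips of the shut fingers; the grasp point (between the pads) lies 19 mm behind it (ctrl.tcp_to_grasp is the distance from the TCP to the grasp point, in mm); x points along the fingers, y is the direction in which the jaws open and shut, and the axes are right-handed (so a half turn about x gives the same grasp; the last joint's range is limited). The gripper opens to 85 mm and grips with 20 to 120 N. Pads are 22 mm wide; open, the fingers measure 114 mm over their backs; the gripper's body (76 mm by 85 mm) begins 54 mm behind the grasp point. The pads swing forward as they close: fully open they stand 13 mm farther back than shut.
Start: joints at [-1.339, 0.13, 1.488, -0, 1.523, -0.085], TCP at [186.937, -570.14, 231.292] pointing down, gripper open.
Joint ranges: [-2.96, 2.96], [-0.89, 2.26], [0.02, 2.5], [-1.34, 4.48], [0, 2.73], [-2.66, 2.66]. Speed limits (rad/s): [2.39, 2.39, 2.79, 3.14, 3.14, 3.14].

INTERFACE

Orientations are given as a rotation vector (axis times angle).
In Python, from rig import ctrl, imaging gives the robot as it stands. The module is installed in compiled form; this text tells all that it offers.
- The arm moves only by the shell command python3 -m pendant 'ROWS' [OPENING] [FORCE]. ROWS is JSON, a list of rows, each a list of 6 numbers: the shift along the tool's x, y, z in cm, then the turn, a rotation vector about the tool's x, y, z in degrees. A call has 1 to 12 rows; each row is the pose to reach, as a shift and turn from the pose commanded when the call began, along the tool's axes at that moment; what a row does not reach only later rows make up. A row lasts 1/10 s, in which the tool goes at most 50 mm and 8.59 degrees, less where a joint would pass 70% of its speed; a pose out of reach is approached as far as the arm can. A call with a gripper value outside its range is refused whole. OPENING is the closure, from -1 (fully open) to 1 (shut), so that 0 is half open, set as the call begins (- or left out, the last holds). The fingers move at their own pace and stop on an object; FORCE is the grip in N (left out, the last holds). Time passes only in rows, so rows that repeat a pose let the fingers close. It gives the time, the measured TCP pose, the force and the opening at its end, in the units of the state.
- ctrl.get_state(): the state, without advancing time (a new reading comes with each control period).
- imaging.get_image(name): name is "scene" or "top" or "wrist"; returns the picture (420x560x3 uint8, red, green, blue); there is no depth.
- imaging.calibration(name): a dict with "K" (3x3 intrinsics, pixels), "R" (3x3) and "t" (3): a world point X has camera coordinates R X + t. Camera axes: x right, y down, z forward; pixel columns grow to the right and rows downward; lengths in mm; the calibration is good to about 2 mm. A picture is of the moment at which its call begins: read the wrist's pose just before it. calibration takes no time and is no camera call; for the wrist camera it gives the pose at the moment of the call.
- ctrl.hand_in(): hands the job in, once; it reports no verdict.
The state is a dict: "t": time; "joint_positions": joint angles; "dq": joint speeds; "joint_torque": joint torques, N m; "ee_pos": TCP position; "orientation": TCP orientation; "ft_force": force on the tool from outside, world axes, zero at the start; "torque": the same for the moment, N m; "finger_gap": finger opening in mm.
Only numpy, scipy, OpenCV 4.12 (cv2) and the standard library are available. Lean on these libraries where they do the work, as an engineer would, in place of code of your own. Each camera call takes 0.05 s, during which the arm holds its last target.

TASK

Pick up the red spring clip, squeeze its handles so that its jaws gape wide, and bring it down from above over the middle of the upright recipe card's top edge, so that the card's edge stands between the open jaws and neither jaw nor any other part of the clip touches it: I want to slip a shopping note in beside the card. Finish while still holding it like that, handles squeezed and clip in the air; do not let go. Do not push the card stand about, and leave the other things where they are.

Things in the scene. Friction and masses are not known exactly. Their poses are not given: they have to be found in the camera images.
- clip_center (a point): red spring clip (peg type: two red levers with black lips, steel pin between), 97 mm tall, 34 wide along its pin, 70 g, standing closed on its jaws, handles up, on a chopping board (top at z = 0.02). Point: middle of the hinge pin, 45 mm above the underside. Axes (of lever A, on the -x side): z up, y along the pin, x the way the jaws part and the handles are squeezed
- clip_jaw_a (a point): lower inner edge of lever A's rubber lip, middle of its width: 45 mm below the pin when closed; the lip is 12 mm high, 13 mm thick, 34 mm wide. The coil round the pin is 10 mm thick; between lips and coil there is 28 mm of free height
- clip_jaw_b (a point): the same point on lever B, the other lip (on the +x side of the clip); 1 mm from clip_jaw_a when closed, about 22 mm when fully open
- clip_lever (a joint): opening angle between the clip's two levers: 0 closed (the spring drives it there), 0.48 rad fully open at a firm stop. Squeezing the handles 35 mm above the pin takes about 7 N to start and 12 N when fully open
- clip: lever A of the clip and all it carries; origin at the middle of the underside, axes as clip_center. The flared handles stand 8 to 52 mm above the pin; outer width, closed, 29 mm at the bottom, 51 mm at the top; squeezed to the stop the outer faces are upright and parallel, about 24 mm apart. Both levers lean symmetrically, each by half the joint value, the pin staying midway
- card_top (a point): middle of the top edge of a stiff white recipe card with a green bar and grey lines, 3 mm thick, 110 mm wide; the edge is 125 mm above the underside of its stand. Axes: x is normal to the card, y along its top edge, z up
- card_stand: wooden stand (66 x 92 x 22 mm, loose, 0.6 kg) with the recipe card fixed upright in it, 125 mm tall in all; origin at the middle of the underside, on a chopping board (top at z = 0.02); axes as card_top
- salt_shaker: salt shaker, 44 mm wide, 90 mm tall, grey cap; bystander at the back of the boards; origin at the middle of its underside
- store_jar: squarish glass jar with a pale lid, 68 mm wide, 98 mm tall; bystander at the back of the boards; origin at the middle of its underside
- ramekin: white ramekin, 80 mm wide, 42 mm tall; bystander to the left of the boards; origin at the middle of its underside
- tomato_tin: food tin with a red fruit picture, 75 mm wide, 110 mm tall; bystander to the right of the boards; origin at the middle of its underside

How it is judged:
By the outcome, as a careful person would: the job done as asked, in the order asked, and still so for the second after the job is handed in, while the arm keeps its last pose, push and grip.
It also fails if it takes over 35 s, if anything falls off the work surface, if the arm or the gripper's body presses on something with over 40 N, if the wrist force passes 120 N, or if a joint passes its speed limit or range.

## Working session

There is one attempt and no reset: what is moved stays moved. The work goes in short steps, Python scripts to look and compute and a shell command to move; the robot and the scene stay as the last step left them, time stands still between calls to the robot, and variables do not carry over. Pictures are saved under pics/ and viewed, and the job is handed in when it is done.

```bash
mkdir -p pics; python3 - <<'E'
from rig import ctrl, imaging
import cv2
s=ctrl.get_state(); print(s)
print(ctrl.tcp_to_grasp)
for n in ("scene","top"):
    im=imaging.get_image(n); cv2.imwrite(f"pics/{n}0.png",im[:,:,::-1])
    c=imaging.calibration(n); print(n,c)
E
```

```text
{'t': 0.0, 'joint_positions': array([-1.33940183e+00,  1.31209729e-01,  1.48930591e+00,  2.99190669e-05,
        1.52301385e+00, -8.53892394e-02]), 'dq': array([-0.00042821,  0.00147352,  0.00290393, -0.00045882,  0.00135738,
       -0.00240933]), 'joint_torque': array([-6.92348804e-04, -5.69408548e+01, -5.00545406e+01, -1.89120633e-04,
        1.47605682e-02, -8.34585563e-06]), 'ee_pos': array([ 186.81381292, -569.57645748,  230.200816  ]), 'orientation': array([ 2.0510388 ,  0.32963759, -2.05127033]), 'ft_force': array([ 0.64613189,  0.02866904, -0.42639167]), 'torque': array([-0.02784797, -0.00268272,  0.03093707]), 'finger_gap': 85.09014642691311}
18.700000000000003
scene {'K': array([[536.48317868,   0.        , 275.57300509],
       [  0.        , 536.48317868, 202.36087446],
       [  0.        ,   0.        ,   1.        ]]), 'R': array([[-0.6950469 , -0.7189217 , -0.0078353 ],
       [-0.44805917,  0.44165099, -0.77729491],
       [ 0.56227465, -0.53674574, -0.62908762]]), 't': array([ 417.28675947,  355.16820027, 1168.36574807])}
top {'K': array([[507.50167026,   0.        , 289.73067941],
       [  0.        , 507.50167026, 208.88655638],
       [  0.        ,   0.        ,   1.        ]]), 'R': array([[-0.00477643, -0.99962392, -0.02700396],
       [-0.98659503,  0.00911566, -0.16293298],
       [ 0.16311786,  0.02586373, -0.98626753]]), 't': array([  29.11569353,  568.67095831, 1191.80839359])}
```

View pics/scene0.png

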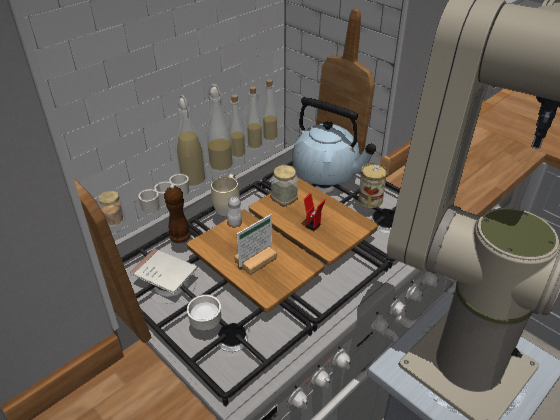

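View pics/top0.png

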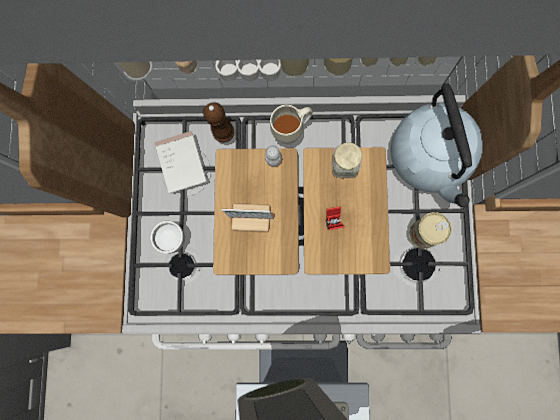

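The clip is at about (334,218) in the top view and the card's top edge runs from about (223,213) to (273,215). I'll zoom in on both.

```bash
python3 - <<'E'
import cv2,numpy as np
t=cv2.imread("pics/top0.png"); s=cv2.imread("pics/scene0.png")
a=cv2.resize(t[190:245,210:290],None,fx=5,fy=5,interpolation=cv2.INTER_CUBIC)
b=cv2.resize(t[190:245,300:380],None,fx=5,fy=5,interpolation=cv2.INTER_CUBIC)
cv2.imwrite("pics/z1.png",np.hstack([a,b]))
a=cv2.resize(s[180:290,210:340],None,fx=5,fy=5,interpolation=cv2.INTER_CUBIC)
cv2.imwrite("pics/z2.png",a)
E
```

```text
(no output)
```

View pics/z1.png

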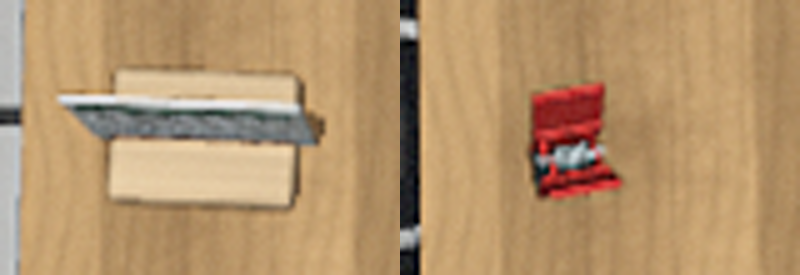

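View pics/z2.png

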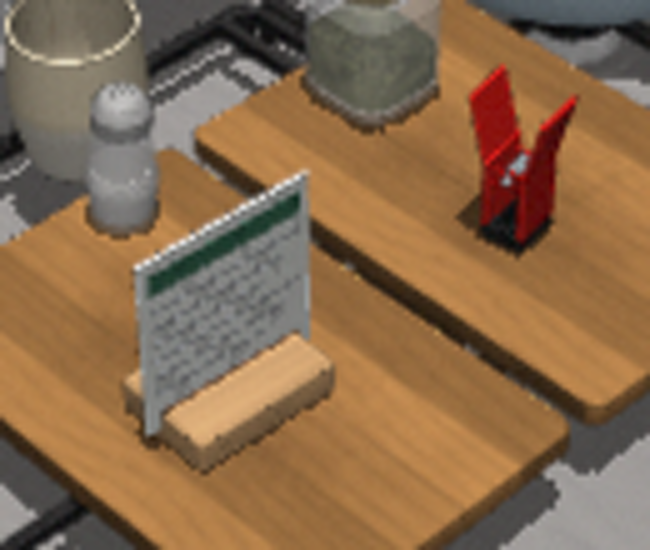

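```bash
cat > h.py <<'E'
import numpy as np
from rig import ctrl, imaging
def onplane(name,uv,z,cal=None):
    c=cal or imaging.calibration(name)
    d=c["R"].T@np.linalg.inv(c["K"])@np.array([uv[0],uv[1],1.]); o=-c["R"].T@c["t"]
    return o+d*(z-o[2])/d[2]
def proj(name,X,cal=None):
    c=cal or imaging.calibration(name)
    p=c["K"]@(c["R"]@np.asarray(X,float)+c["t"]); return p[:2]/p[2]
E
python3 - <<'E'
from h import *
for n,uv,z in [("card L",(221.6,209.4),145),("card R",(270,211.4),145),("far L",(326.4,208.8),117),("far R",(341,207),117),("near L",(328,228.5),117),("near R",(344.4,226.5),117),("pin",(334.5,221.5),65)]:
    print(n,onplane("top",uv,z).round(1))
for n,uv in [("card L",(237,234)),("card R",(271.5,214.7))]: print(n,onplane("scene",uv,145).round(1))
for n,uv in [("farL",(304,199)),("farR",(311.5,193)),("nearL",(317,206.5)),("nearR",(325.5,199.5))]: print(n,onplane("scene",uv,117).round(1))
E
```

```text
card L [552.9 176.1 145. ]
card R [547.3  66.9 145. ]
far L [556.7 -60.9 117. ]
far R [560.6 -94.5 117. ]
near L [511.1 -63.8 117. ]
near R [ 515.4 -101.3  117. ]
pin [534.4 -82.2  65. ]
card L [547.4 178.5 145. ]
card R [541.1  69.9 145. ]
farL [551.1 -59.5 117. ]
farR [554.8 -92.9 117. ]
nearL [505.3 -61.  117. ]
nearR [509.3 -98.9 117. ]
```

```bash
cat >> h.py <<'E'
from scipy.spatial.transform import Rotation as Ro
def row(pos,psi_deg,s=None):
    s=s or ctrl.get_state(); R0=Ro.from_rotvec(s["orientation"]).as_matrix()
    out=[]
    for k in (0,180):
        p=np.deg2rad(psi_deg+k); x=np.array([0,0,-1.]); y=np.array([np.cos(p),np.sin(p),0]); 
        R=np.column_stack([x,y,np.cross(x,y)])
        d=R0.T@(np.array(pos)-s["ee_pos"])/10; r=np.rad2deg(Ro.from_matrix(R0.T@R).as_rotvec())
        out.append((d.round(2),r.round(1)))
    return out
E
python3 - <<'E'
from h import *
s=ctrl.get_state(); print(Ro.from_rotvec(s["orientation"]).as_matrix().round(3))
for r in row((490,-79,260),6.7): print(r)
E
```

```text
[[-0.     0.312 -0.95 ]
 [ 0.002 -0.95  -0.312]
 [-1.    -0.002 -0.   ]]
(array([ -2.9 , -37.18, -44.09]), array([-78.5,  -0.1,   0.1]))
(array([ -2.9 , -37.18, -44.09]), array([1.015e+02, 1.000e-01, 1.000e-01]))
```

```bash
python3 -m pendant '[[-1,-6,-7.3,-13,0,0],[-1.5,-12,-14,-26,0,0],[-2,-18,-21,-38,0,0],[-2.9,-24,-28.5,-50,0,0],[-2.9,-30,-35.5,-62,0,0],[-2.9,-34,-40.5,-70,0,0],[-2.9,-37,-44,-78,0,0],[-2.9,-37.2,-44.1,-78.5,0,0],[-2.9,-37.2,-44.1,-78.5,0,0],[-2.9,-37.2,-44.1,-78.5,0,0],[-2.9,-37.2,-44.1,-78.5,0,0],[-2.9,-37.2,-44.1,-78.5,0,0]]' -1 40
python3 - <<'E'
from h import *
import cv2
c=imaging.calibration("wrist"); print(c, (-c["R"].T@c["t"]).round(1))
im=imaging.get_image("wrist"); cv2.imwrite("pics/w1.png",im[:,:,::-1]); print(ctrl.get_state()["joint_positions"].round(2))
E
```

```text
t: 1.3
ee_pos: [491.1, -75.9, 260.1]
orientation: [1.122, 1.264, -1.121]
ft_force: [-0.8, 0.6, -0.2]
finger_gap: 85.3
{'K': array([[342.72639294,   0.        , 280.60577338],
       [  0.        , 342.72639294, 212.58479972],
       [  0.        ,   0.        ,   1.        ]]), 'R': array([[ 0.99306891,  0.11752847, -0.00109072],
       [ 0.11297727, -0.95197207,  0.28457918],
       [ 0.03240782, -0.28272996, -0.95865192]]), 't': array([-478.206651  , -171.39329287,  368.66199138])} [482.3  -2.7 401.7]
[-0.25 -0.16  1.72  0.    1.58 -0.37]
```

View pics/w1.png

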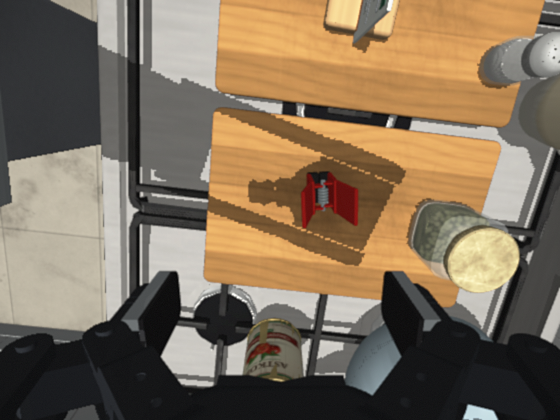

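The clip is at about (325,195) in the wrist view. I'll zoom in to get the handle corners.

```bash
python3 - <<'E'
import cv2
t=cv2.imread("pics/w1.png")
cv2.imwrite("pics/z3.png",cv2.resize(t[160:240,285:375],None,fx=7,fy=7,interpolation=cv2.INTER_CUBIC))
E
```

```text
(no output)
```

View pics/z3.png

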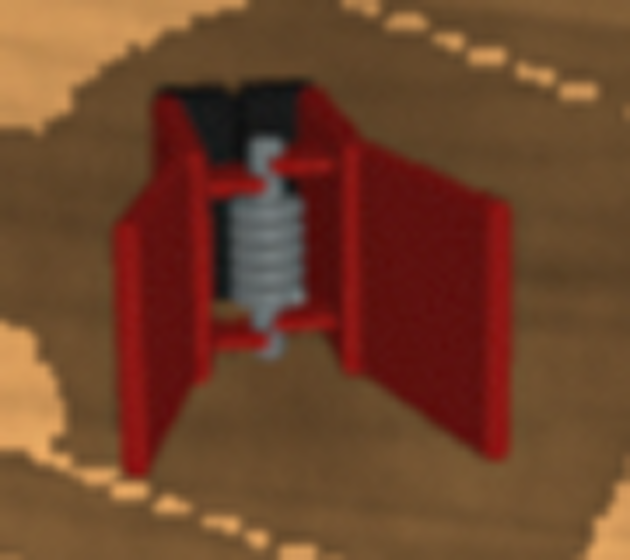

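```bash
python3 - <<'E'
from h import *
f=lambda u,v:((u+.5)/7-.5+285,(v+.5)/7-.5+160)
P={}
for n,uv,z in [("Ltop",(115,222),117),("Lbot",(127,475),117),("Rtop",(512,205),117),("Rbot",(508,458),117),("coil",(267,250),67)]:
    P[n]=onplane("wrist",f(*uv),z); print(n,P[n].round(1))
print(sum(P[k] for k in P if k!="coil")/4)
for a in "LR":
    d=P[a+"top"]-P[a+"bot"]; print(np.linalg.norm(d),np.rad2deg(np.arctan2(-d[0],d[1])))
print(np.linalg.norm(P["Ltop"]-P["Rtop"]))
d=P["Rtop"]+P["Rbot"]-P["Ltop"]-P["Lbot"]; print(np.rad2deg(np.arctan2(d[1],d[0])))
E
```

```text
Ltop [508.2 -63.5 117. ]
Lbot [514.1 -95.5 117. ]
Rtop [555.7 -55.7 117. ]
Rbot [561.1 -87.6 117. ]
coil [534.7 -75.9  67. ]
[534.75869611 -75.53955512 117.        ]
32.53823319105057 10.43328698711107
32.37536019711046 9.579313622816244
48.15765824713174
9.426520856573253
```

```bash
python3 - <<'E'
from h import *
print(row((534.5,-76.5,135),9.8)[0])
E
```

```text
(array([12.51,  4.15,  0.81]), array([-2.9, -0.1, -0.1]))
```

```bash
python3 -m pendant '[[3,2,0.4,-1.5,0,0],[7,4,0.8,-2.9,0,0],[11,4.15,0.8,-2.9,0,0],[12.5,4.15,0.8,-2.9,0,0],[12.5,4.15,0.8,-2.9,0,0],[12.5,4.15,0.8,-2.9,0,0]]'
python3 - <<'E'
from h import *
import cv2
im=imaging.get_image("wrist"); cv2.imwrite("pics/w2.png",im[:,:,::-1]); s=ctrl.get_state();print(s["ee_pos"],row((534.5,-76.5,78),9.8)[0])
for z in (117,110): print(proj("wrist",(534.5,-76.5,z)))
E
```

```text
t: 1.95
ee_pos: [532.7, -82.7, 136.8]
orientation: [1.086, 1.282, -1.085]
ft_force: [0.1, -0.7, 0.5]
finger_gap: 85.5
[533.41932784 -82.86362822 137.78645981] (array([ 5.98,  0.19, -0.62]), array([-0.3,  0.1, -0.2]))
[285.19551274 248.97848073]
[285.00234801 243.84678236]
```

View pics/w2.png

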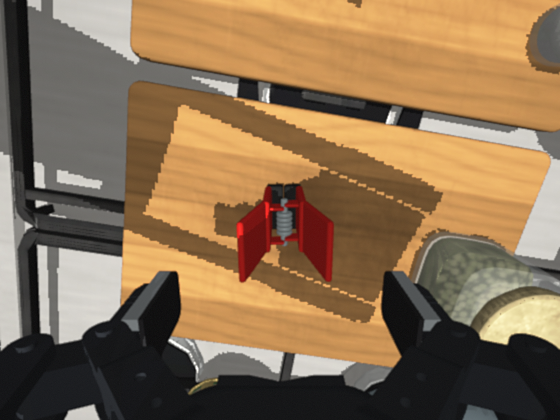

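```bash
python3 -m pendant '[[0.5,0.2,-0.6,0,0,0],[2.5,0.2,-0.6,0,0,0],[4.5,0.2,-0.6,0,0,0],[5.9,0.2,-0.6,0,0,0],[5.9,0.2,-0.6,0,0,0],[5.9,0.2,-0.6,0,0,0]]'
python3 - <<'E'
from h import *
import cv2
im=imaging.get_image("wrist"); cv2.imwrite("pics/w3.png",im[:,:,::-1]); s=ctrl.get_state();print(s["ee_pos"],row((534.5,-76.5,78),9.8)[0])
im=imaging.get_image("scene"); cv2.imwrite("pics/s3.png",cv2.resize(im[130:290,210:400,::-1],None,fx=4,fy=3.7,interpolation=cv2.INTER_CUBIC))
E
```

```text
t: 2.6
ee_pos: [533.6, -76.1, 77.0]
orientation: [1.086, 1.283, -1.085]
ft_force: [-0.6, 0.4, 0.1]
finger_gap: 85.3
[534.07856436 -76.29269269  77.56690014] (array([-0.04,  0.04,  0.03]), array([-0.2,  0. , -0.1]))
```

View pics/w3.png

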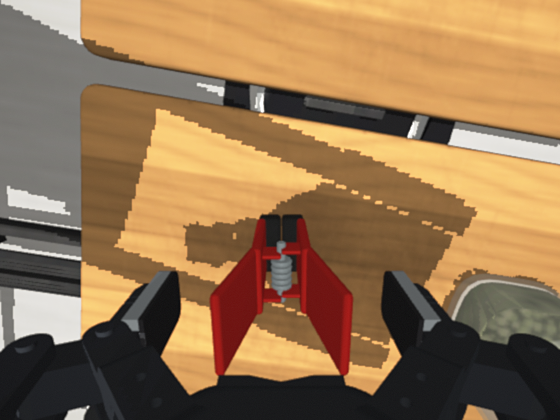

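View pics/s3.png

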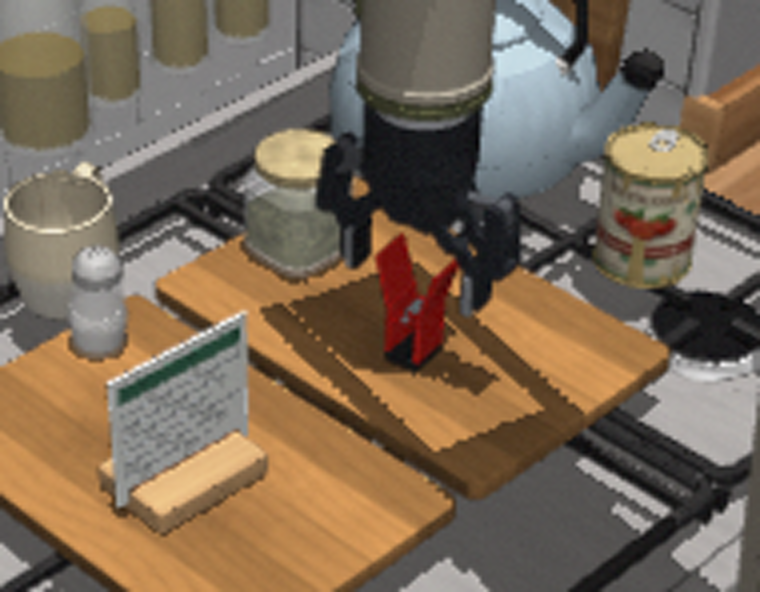

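```bash
python3 -m pendant '[[0,0,0,0,0,0],[0,0,0,0,0,0],[0,0,0,0,0,0],[0,0,0,0,0,0],[0,0,0,0,0,0]]' 0 30
python3 - <<'E'
from h import *
import cv2
im=imaging.get_image("wrist"); cv2.imwrite("pics/w4.png",im[:,:,::-1]); s=ctrl.get_state();print(s["ee_pos"],s["finger_gap"],s["ft_force"])
E
```

```text
t: 3.2
ee_pos: [534.6, -76.4, 77.8]
orientation: [1.086, 1.281, -1.084]
ft_force: [0.5, -0.1, 6.5]
finger_gap: 42.4
[534.55412693 -76.40448547  77.8479376 ] 42.84734464440223 [0.23959072 0.37087971 5.48810535]
```

View pics/w4.png

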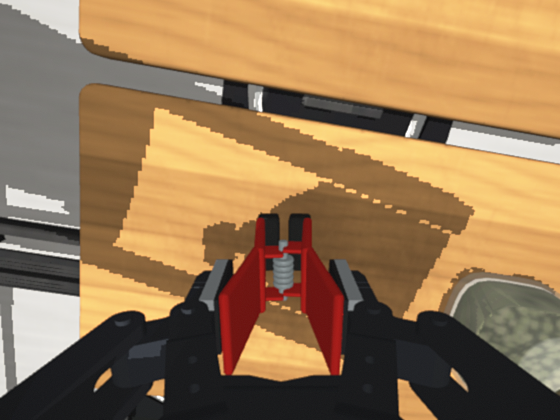

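```bash
python3 -m pendant '[[-0.5,0,0,0,0,0],[-1,0,0,0,0,0],[-1.5,0,0,0,0,0],[-1.5,0,0,0,0,0]]'
python3 - <<'E'
from h import *
import cv2
im=imaging.get_image("scene"); cv2.imwrite("pics/s5.png",cv2.resize(im[180:270,260:370,::-1],None,fx=6,fy=6,interpolation=cv2.INTER_CUBIC))
s=ctrl.get_state();print(s["ee_pos"],s["finger_gap"],s["ft_force"])
E
```

```text
t: 3.65
ee_pos: [533.8, -76.3, 92.3]
orientation: [1.086, 1.282, -1.085]
ft_force: [1.3, -0.2, -0.7]
finger_gap: 42.7
[533.54091968 -76.25443254  91.80795621] 42.98774766065544 [ 0.53323464  0.36943007 -1.34202106]
```

View pics/s5.png

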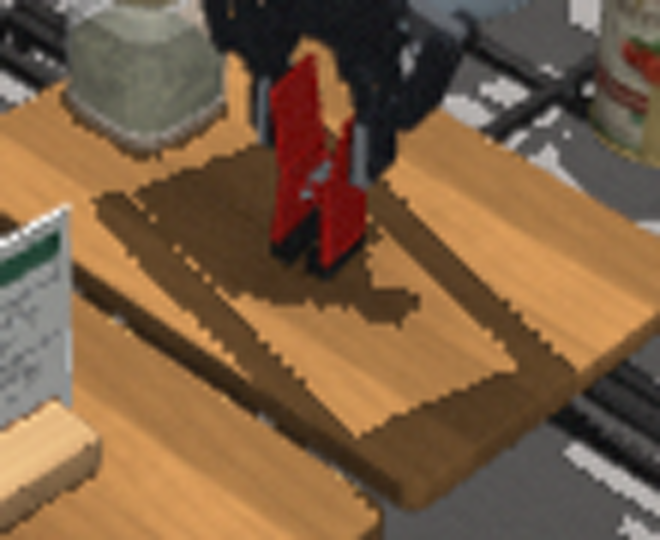

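Lifted. Next I squeeze fully, then raise.

```bash
python3 -m pendant '[[0,0,0,0,0,0],[0,0,0,0,0,0],[0,0,0,0,0,0],[0,0,0,0,0,0],[0,0,0,0,0,0],[-4,0,0,0,0,0],[-9,0,0,0,0,0],[-13,0,0,0,0,0],[-15,0,0,0,0,0],[-15,0,0,0,0,0],[-15,0,0,0,0,0]]' 1 35
python3 - <<'E'
from h import *
import cv2
im=imaging.get_image("wrist"); cv2.imwrite("pics/w6.png",im[:,:,::-1])
im=imaging.get_image("scene"); cv2.imwrite("pics/s6.png",cv2.resize(im[130:280,210:370,::-1],None,fx=4,fy=4,interpolation=cv2.INTER_CUBIC))
s=ctrl.get_state();print(s["ee_pos"],s["finger_gap"],s["ft_force"])
E
```

```text
t: 4.8
ee_pos: [533.2, -76.1, 240.9]
orientation: [1.086, 1.283, -1.085]
ft_force: [-0.7, 0.3, -2.1]
finger_gap: 23.4
[532.24430641 -75.93601068 239.09007721] 23.352561959542086 [ 0.24628123  0.18693056 -0.6447668 ]
```

View pics/w6.png

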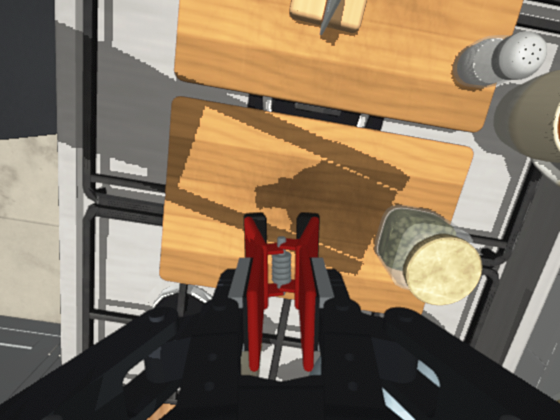

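View pics/s6.png

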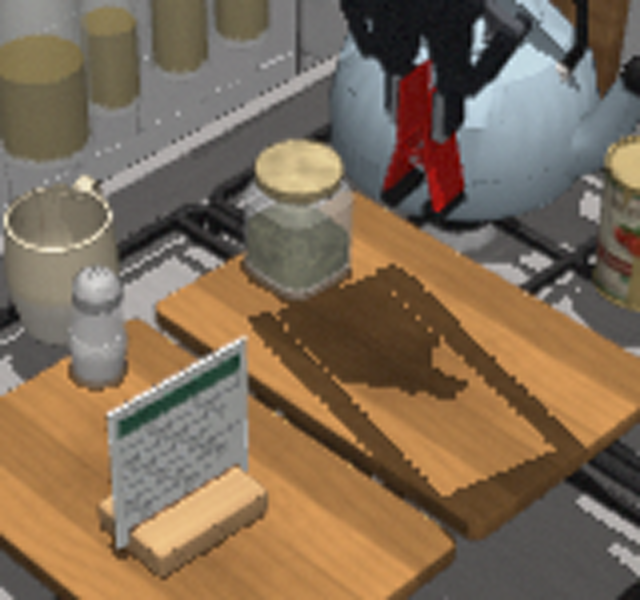

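```bash
python3 - <<'E'
from h import *
s=ctrl.get_state(); print(s["ee_pos"]); R=Ro.from_rotvec(s["orientation"]).as_matrix()
for d in (0,5,10,12,14,16,18,20,25,55,60,65): print(d,proj("wrist",s["ee_pos"]+R@[d,0,0]).round(1), proj("scene",s["ee_pos"]+R@[d,0,0]).round(1))
# lips: lower/outer corners
import cv2
t=cv2.imread("pics/w6.png"); cv2.imwrite("pics/z6.png",cv2.resize(t[200:300,230:340],None,fx=6,fy=6,interpolation=cv2.INTER_CUBIC))
im=imaging.get_image("scene")
cv2.imwrite("pics/z6s.png",cv2.resize(im[125:195,290:340,::-1],None,fx=8,fy=8,interpolation=cv2.INTER_CUBIC))
E
```

```text
[532.24430641 -75.93601068 239.09007721]
0 [281.2 279.1] [315.1 161.8]
5 [281.2 274.1] [315.  163.4]
10 [281.2 269.4] [315. 165.]
12 [281.2 267.6] [314.9 165.7]
14 [281.2 265.8] [314.9 166.3]
16 [281.2 264.1] [314.9 167. ]
18 [281.2 262.4] [314.8 167.6]
20 [281.2 260.7] [314.8 168.3]
25 [281.2 256.7] [314.7 169.9]
55 [281.2 236.7] [314.3 179.3]
60 [281.2 233.8] [314.3 180.9]
65 [281.2 231.1] [314.2 182.4]
```

View pics/z6.png

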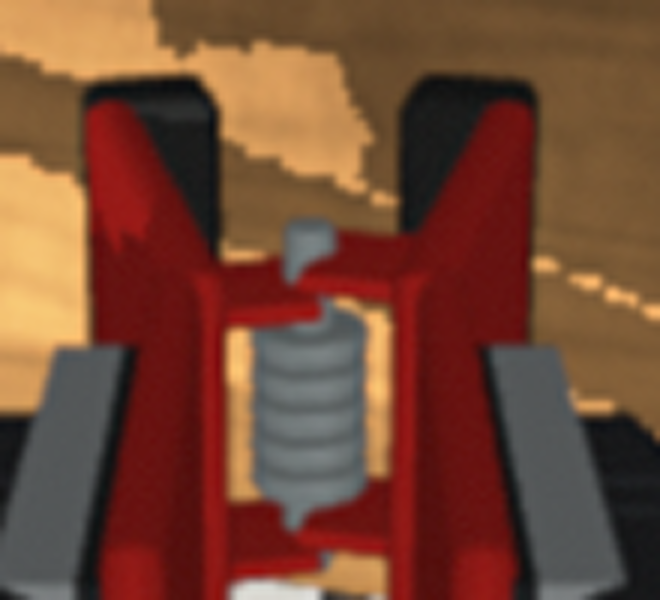

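View pics/z6s.png

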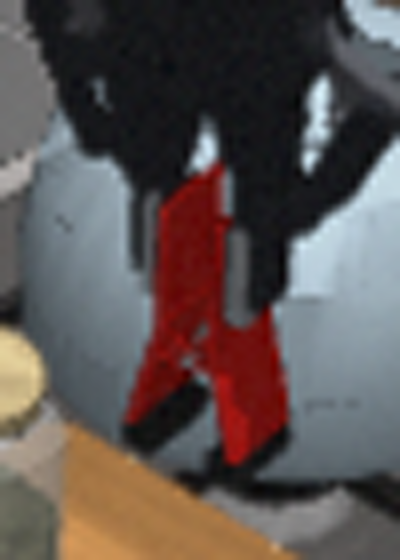

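```bash
python3 - <<'E'
from h import *
print(row((547,50,245),-3.1)[0])
s=ctrl.get_state();R=Ro.from_rotvec(s["orientation"]).as_matrix()
for d in (56,58,60,62,64): print(d,[proj("wrist",s["ee_pos"]+R@[d,y,-17]).round(1) for y in (-24,-11,11,24)])
E
```

```text
(array([ -0.6 ,   3.55, -12.17]), array([12.7, -0.1,  0.2]))
56 [array([241.1, 209.4]), array([262.8, 209.4]), array([299.5, 209.4]), array([321.1, 209.4])]
58 [array([241.5, 208.5]), array([262.9, 208.5]), array([299.3, 208.5]), array([320.8, 208.5])]
60 [array([241.8, 207.6]), array([263.1, 207.6]), array([299.1, 207.6]), array([320.4, 207.6])]
62 [array([242.2, 206.7]), array([263.3, 206.7]), array([299. , 206.7]), array([320. , 206.7])]
64 [array([242.5, 205.9]), array([263.4, 205.9]), array([298.8, 205.9]), array([319.7, 205.8])]
```

```bash
python3 -m pendant '[[-0.6,1,-3.5,5,0,0],[-0.6,2,-7.5,10,0,0],[-0.6,3.5,-11,12.7,0,0],[-0.6,3.55,-12.2,12.7,0,0],[-0.6,3.55,-12.2,12.7,0,0],[-0.6,3.55,-12.2,12.7,0,0],[-0.6,3.55,-12.2,12.7,0,0]]'
python3 - <<'E'
from h import *
import cv2
im=imaging.get_image("wrist"); cv2.imwrite("pics/w7.png",im[:,:,::-1])
s=ctrl.get_state();print(s["ee_pos"],s["finger_gap"],s["ft_force"]); c=imaging.calibration("wrist")
np.savez("w7.npz",**c)
print([proj("wrist",p).round(1) for p in ((550,178,145),(544,68,145),(547,123,145))])
E
```

```text
t: 5.65
ee_pos: [547.7, 48.7, 246.8]
orientation: [1.249, 1.183, -1.251]
ft_force: [-0.5, 0.6, -0.6]
finger_gap: 23.9
[547.86293345  48.67511623 247.03122689] 23.39630943374557 [ 0.43842037  0.44748089 -0.19169662]
[array([273.4,  19.2]), array([274.7, 189. ]), array([274.1, 109.8])]
```

View pics/w7.png

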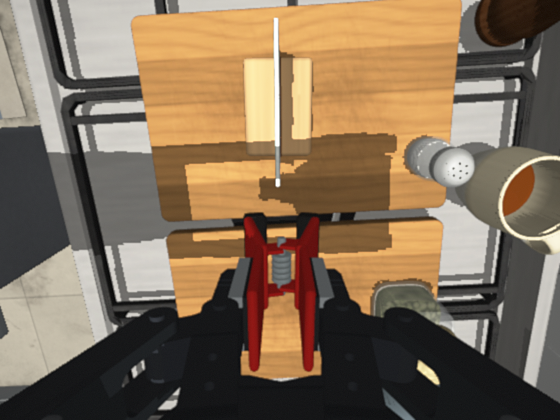

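```bash
python3 - <<'E'
from h import *
import cv2
im=cv2.imread("pics/w7.png").astype(float); g=im.min(2)
rows=[]
for v in range(20,186,6):
    seg=g[v,262:292]; m=seg>195; u=np.arange(262,292)[m]; rows.append((v,u.min() if len(u) else None,u.max() if len(u) else None))
print(rows)
c=dict(np.load("w7.npz"))
for uv in [(276,18),(276.5,100),(278,186.5)]: print(onplane("wrist",uv,145,c).round(1))
cv2.imwrite("pics/z7.png",cv2.resize(cv2.imread("pics/w7.png")[160:200,255:300],None,fx=10,fy=10,interpolation=cv2.INTER_NEAREST))
E
```

```text
[(20, np.int64(274), np.int64(277)), (26, np.int64(274), np.int64(277)), (32, np.int64(274), np.int64(277)), (38, np.int64(274), np.int64(277)), (44, np.int64(274), np.int64(277)), (50, np.int64(274), np.int64(277)), (56, np.int64(274), np.int64(277)), (62, np.int64(274), np.int64(278)), (68, np.int64(274), np.int64(278)), (74, np.int64(275), np.int64(278)), (80, np.int64(274), np.int64(278)), (86, np.int64(275), np.int64(278)), (92, np.int64(275), np.int64(278)), (98, np.int64(275), np.int64(278)), (104, np.int64(275), np.int64(278)), (110, np.int64(275), np.int64(278)), (116, np.int64(275), np.int64(278)), (122, np.int64(275), np.int64(278)), (128, np.int64(275), np.int64(278)), (134, np.int64(275), np.int64(278)), (140, np.int64(275), np.int64(278)), (146, np.int64(276), np.int64(278)), (152, None, None), (158, None, None), (164, None, None), (170, None, None), (176, None, None), (182, np.int64(276), np.int64(279))]
[551.7 178.6 145. ]
[549.  129.2 145. ]
[546.5  69.7 145. ]
```

View pics/z7.png

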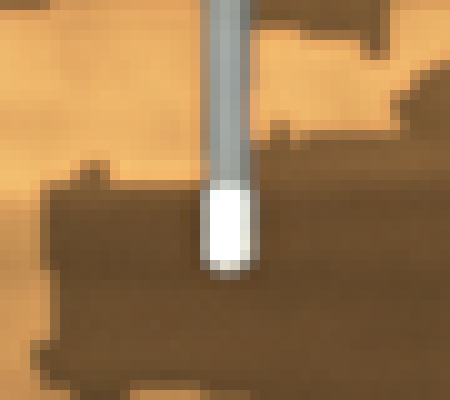

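```bash
python3 - <<'E'
from h import *
print([[row((549,124,z),-2.7)[0]] for z in (246,215,180)])
E
```

```text
[[(array([ 0.1 , -0.31, -7.53]), array([-0.5,  0. ,  0. ]))], [(array([ 3.2 , -0.31, -7.53]), array([-0.5,  0. ,  0. ]))], [(array([ 6.7 , -0.31, -7.53]), array([-0.5,  0. ,  0. ]))]]
```

```bash
python3 -m pendant '[[0,-0.1,-3,0,0,0],[0,-0.3,-6,-0.5,0,0],[0.5,-0.3,-7.5,-0.5,0,0],[2,-0.3,-7.5,-0.5,0,0],[3,-0.3,-7.5,-0.5,0,0],[3,-0.3,-7.5,-0.5,0,0],[3,-0.3,-7.5,-0.5,0,0]]'
python3 - <<'E'
from h import *
import cv2
im=imaging.get_image("wrist"); c=imaging.calibration("wrist"); np.savez("w8.npz",**c)
w=cv2.resize(im[150:310,215:350,::-1],None,fx=3.5,fy=3.5,interpolation=cv2.INTER_CUBIC)
s=ctrl.get_state();print(s["ee_pos"],s["finger_gap"],s["ft_force"],row((549,124,180),-2.7)[0])
im=imaging.get_image("scene"); im2=imaging.get_image("top")
a=cv2.resize(im[150:290,200:320,::-1],None,fx=4,fy=4,interpolation=cv2.INTER_CUBIC)
cv2.imwrite("pics/w8.png",w);cv2.imwrite("pics/s8.png",a);cv2.imwrite("pics/w8f.png",cv2.imread("pics/w8.png"))
E
```

```text
t: 6.4
ee_pos: [548.8, 123.9, 216.5]
orientation: [1.243, 1.187, -1.245]
ft_force: [-0.3, -0.8, -0.4]
finger_gap: 24.1
[549.18197469 124.15016787 217.26020004] 23.601562056202674 [-0.55868357 -0.67595875 -0.80934005] (array([ 3.73, -0.02,  0.01]), array([-0.,  0.,  0.]))
```

View pics/w8.png

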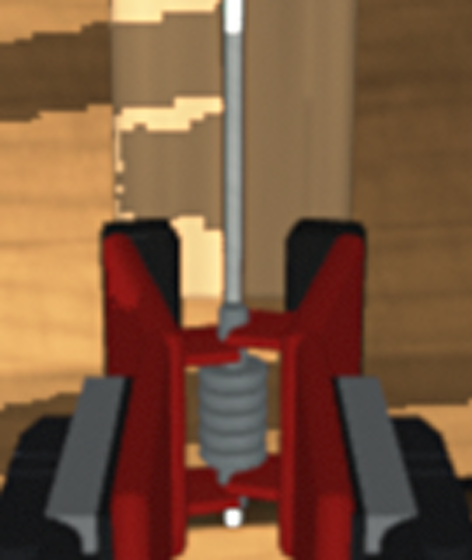

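View pics/s8.png

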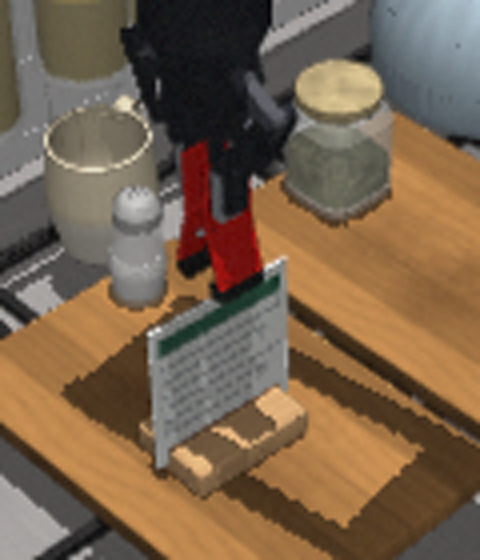

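Card lines up exactly midway between the lips (crop u=233 against 178–288). Descending straight down.

```bash
python3 -m pendant '[[0.6,0,0,0,0,0],[1.2,0,0,0,0,0],[1.8,0,0,0,0,0],[2.4,0,0,0,0,0],[3,0,0,0,0,0],[3.4,0,0,0,0,0],[3.6,0,0,0,0,0],[3.6,0,0,0,0,0],[3.6,0,0,0,0,0],[3.6,0,0,0,0,0]]'
python3 - <<'E'
from h import *
import cv2
im=imaging.get_image("wrist"); c=imaging.calibration("wrist"); np.savez("w9.npz",**c)
w=cv2.resize(im[150:310,215:350,::-1],None,fx=3.5,fy=3.5,interpolation=cv2.INTER_CUBIC)
s=ctrl.get_state();print(s["ee_pos"],s["finger_gap"],s["ft_force"],row((549,124,180),-2.7)[0])
im=imaging.get_image("scene"); im2=imaging.get_image("top")
a=cv2.resize(im[180:280,210:300,::-1],None,fx=6,fy=6,interpolation=cv2.INTER_CUBIC)
cv2.imwrite("pics/w9.png",w);cv2.imwrite("pics/s9.png",a);cv2.imwrite("pics/t9.png",im2[:,:,::-1])
for d in (0,10,15,48,60): print(d,((proj("scene",(549,124-17,180-d))-[210,180])*6).round(), ((proj("scene",(538,124-17,180-d))-[210,180])*6).round())
print(((proj("scene",(549,124,145))-[210,180])*6).round())
E
```

```text
t: 7.55
ee_pos: [549.4, 125.1, 181.7]
orientation: [1.244, 1.187, -1.243]
ft_force: [-0.2, -0.3, -0.2]
finger_gap: 23.4
[549.36998995 125.12722592 181.70411433] 24.004288828667175 [-0.35892847 -0.083211   -0.15946496] (array([ 0.17, -0.03,  0.11]), array([ 0.1, -0. , -0. ]))
0 [288. 175.] [307. 187.]
10 [289. 194.] [307. 206.]
15 [289. 203.] [308. 216.]
48 [292. 264.] [310. 276.]
60 [292. 285.] [310. 298.]
[260. 259.]
```

View pics/w9.png

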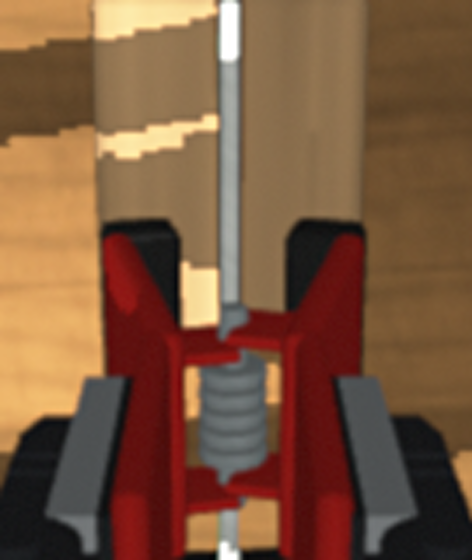

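View pics/s9.png

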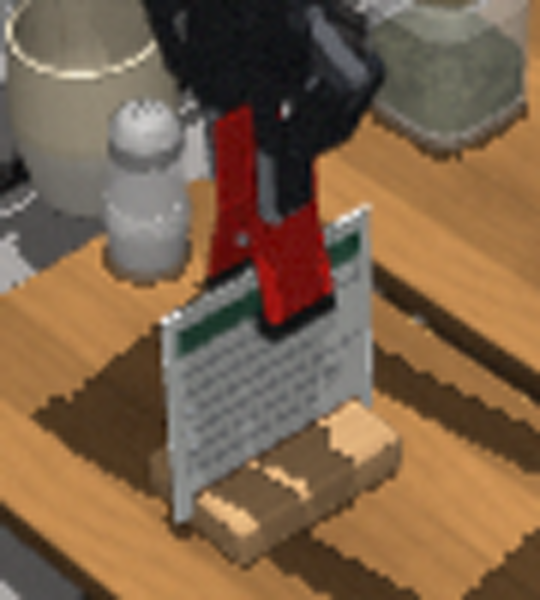

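View pics/t9.png

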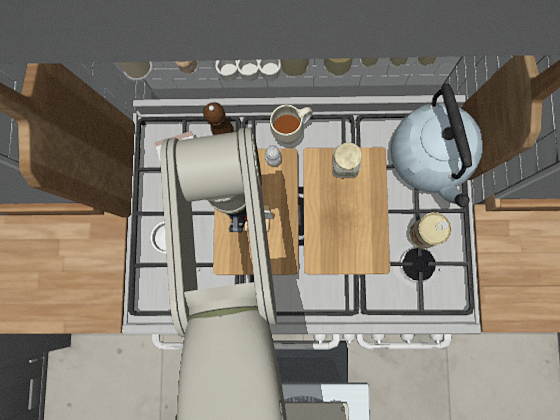

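```bash
python3 - <<'E'
from h import *
s=ctrl.get_state();print(s["t"],s["ee_pos"],s["finger_gap"],s["ft_force"]); print(ctrl.hand_in())
E
```

```text
7.7 [549.26142278 125.08436047 181.56310356] 23.309404811373017 [-0.30174868  0.0979752  -1.76371334]
the job is handed in; nothing more can be done
None
```

I picked up the clip, squeezed it to its stop and lowered it over the middle of the card's top edge. I handed in at 7.7 s, still holding it squeezed in the air.

- **Squeeze:** the finger gap was about 23–24 mm, which is the fully open figure, held with a 35 N grip.
- **Clearance:** the last wrist view showed the card between the lips, within about 1 mm of the middle of the roughly 22 mm gap. I estimate the card's edge is 20–26 mm below the pin, so about 15–20 mm under the coil.
- **Contact:** forces at the wrist stayed below 2 N after the descent. I saw no sign of the clip touching the card.
- **Other things:** the card stand and the bystanders I could see in the last views had not moved. The arm hid part of the top view.
- **Checks that disagreed:** the wrist and scene views put the clip's height in the hand about 5 mm apart. Either value leaves clearance. On the first wrist view, the clip also measured about 5% small against its given sizes. The later wrist views matched the grasp, so I did not resolve the difference.

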